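# Open the fly box and start its side of the drying dock

### The arm

A 6-joint arm with a two-finger parallel gripper is mounted at the origin on the work surface. World frame = base frame: x ahead of the robot, y to its left, z up, the work surface at z = 0. Lengths are in m, angles in rad, forces in N, time in s.
With the tool pointing down it reaches from about 0.25 to 0.85 m from the base axis. Payload 12.5 kg.
Tool frame: the origin (TCP) lies between the finger pads, 19 mm behind the fingertips; this is the grasp point; z points along the fingers, y is the line along which they close (so a half turn about z gives the same grasp; the last joint's range is limited). The gripper opens to 93 mm and grips with 3 to 60 N. Pads are 15 mm wide; open, the fingers measure 128 mm over their backs; the gripper's body (75 mm by 188 mm) begins 65 mm behind the grasp point.
Start: joints at [1.116, 0.351, 1.652, -0, 1.139, -0.085], TCP at [0.199, 0.513, 0.237] pointing down, gripper open.
Joint ranges: [-2.75, 2.75], [-0.79, 2.1], [0.01, 2.65], [-1.57, 4.71], [0.07, 3.14], [-2.87, 2.87]. Speed limits (rad/s): [2.22, 2.22, 2.79, 3.14, 3.14, 3.14].

### API

Orientations are given as a rotation vector (axis times angle).
In Python, from rig import movep, movel, move_joints, ungrasp, gripper_close, sleep, ik, state, capture, IKError, close_job gives the robot as it stands. Calls block until the motion is done:
- movep(position, orientation): joint-space move of the TCP to a pose.
- movel(position, orientation=None, speed=0.15): straight line of the TCP; orientation=None keeps the orientation; speed is the mean speed in m/s.
- move_joints(angles): joint-space move.
- ungrasp() and gripper_close(): open the fingers fully, or close them until they stop; the grip force is fixed at half the most.
- sleep(seconds).
- ik(position, orientation): joint angles nearest the present ones, or None.
- state(): the state.
- capture(name): name is "scene" or "top" or "wrist"; returns a dict with "pixels" (480x640x3 uint8, red, green, blue), "vertical_fov" (degrees; the focal length in pixels is half the picture's height over the tangent of half this angle, whatever the lens; pixels are square), "cx", "cy" (the principal point, pixels), "R" (3x3) and "t" (3): a world point X has camera coordinates R X + t; the wrist camera has in their place "hand_eye" (4x4, takes a point from camera to tool coordinates, whose origin is the TCP and whose axes are the flange's). Camera axes: x right, y down, z forward; pixel columns grow to the right and rows downward; lengths in m; the calibration is good to about 2 mm. A picture is of the moment at which its call begins: read the wrist's pose just before it. There is no depth.
A pose or a line that the arm cannot do raises IKError and nothing moves.
- close_job(): hands the job in; it is judged then, once.
The state is a dict: "time_s": time; "joints": joint angles; "joint_vel": joint speeds; "tau": joint torques, N m; "tcp_pos": TCP position; "ee_rot": TCP orientation; "force": force on the tool from outside, world axes, zero at the start; "ft_torque": the same for the moment, N m; "gripper_width": opening from 0.0 (shut) to 1.0 (fully open); "grip_force": force on a finger pad.
Only numpy, scipy, OpenCV 4.12 (cv2) and the standard library are available. Lean on these libraries where they do the work, as an engineer would, in place of code of your own. Each camera call takes 0.05 s, during which the arm holds its last target. There are 200 camera calls.

### The job

The wet fly box stands in one of the two bays of the drying dock. Swing its flap up until it stands upright, then start the fan of that bay: twist the knob in front of the fly box clockwise fully to its stop and let go, so that it springs back. Leave the other bay's knob alone and do not push the reel or the other things on the counter about.

Things in the scene. Friction and masses are not known exactly. Their poses are not given: they have to be found in the camera images.
- dock: Grey drying dock fixed to the counter: slab 300 (x) by 470 mm (y), top at 30 mm, a blower housing 85 mm high along its far edge (x = 115 to 170 mm). Origin on the counter, midway between the bays; x away from the robot, y to the left bay. Bay centres at (35, +125) and (35, -125) mm, a knob in front of each at x = -90 mm, same y. Its place and yaw vary.
- flybox: Green plastic fly box standing fast in the left or the right bay (it varies), 90 mm (x) by 140 mm (y) by 45 mm high without the flap. Origin: centre of its underside, on the slab; its front faces the robot.
- flap (a joint): Angle of the fly box's flap, rad: 0 shut, 1.57 upright, 1.9 fully open; starts shut or a little ajar. A stiff hinge along the far upper edge lets it stay where left. The flap is 7 mm thick; at the middle of its front edge a thumb tongue, 14 mm wide (y), 10 mm thick, sticks out 30 mm in front of the box.
- flap_tongue (a point): Point in the middle of the tongue, 18 mm in front of the flap's edge and 12 mm from the tongue's end, 108 mm from the hinge line; moves with the flap. Its y axis lies along the hinge, its x axis points from the tongue to the hinge.
- flap_hinge (a point): Middle of the flap's hinge line, at the fly box's far upper edge; its y axis is the hinge.
- knob_left (a joint): Angle of the left bay's knob, rad: 0 at rest, 1.2 at its stop, growing clockwise seen from above. A spring (0.02 N m at rest, 0.12 N m at the stop) turns it back to 0 when let go.
- knob_left_grip (a point): On the left knob's axis, 58 mm above the counter: height for the TCP to grip. The knob is a black bar 44 mm long (along this point's x), 12 mm wide (y), its top 66 mm above the counter, on a flat disc of 40 mm diameter whose top is 36 mm above the counter.
- knob_right (a joint): Angle of the right bay's knob, as for the left one.
- knob_right_grip (a point): The same point on the right knob, of the same shape.
- reel: Loose aluminium fly reel lying flat in the other bay, 90 mm across, 34 mm high, its crank peg 48 mm high. Origin: centre of its underside.
- forceps: Loose steel forceps clamp, 130 mm long (x), 50 mm wide over the finger loops, 7 mm high, lying on the dock's slab between the bays. Origin under its middle.
- magnifier: Loose glass magnifier lying on the counter to the left, lens 82 mm across the frame, handle 80 mm towards its -x, 12 mm high. Origin under the lens centre.
- line_spool: Loose flat line spool on the counter to the right, 60 mm across, 18 mm high. Origin: centre of its underside.
- floatant: Loose small clear bottle standing on the counter to the right, 28 mm across, 70 mm high. Origin: centre of its underside.
- mug: Loose white mug standing on the counter to the left, 80 mm across, 90 mm high, handle at its +y. Origin: centre of its underside.
- screwdriver: Loose screwdriver, 160 mm long (x), lying on the counter to the right of the dock. Origin under its middle.

How it is judged:
On the way, in this order (a step that is already met when the one before it is completed fails the run):
1. the fly box's flap is swung up to upright (beyond 1.3 rad) (value of joint flap above 1.3 rad), for 0.2 s.
2. the knob in front of the fly box is turned to its stop (beyond 1.1 rad) (((y of flybox in the frame of dock above 0 m and value of joint knob_left above 1.1 rad) or (y of flybox in the frame of dock below 0 m and value of joint knob_right above 1.1 rad))), for 0.1 s.
3. the knob has sprung back to rest (within 0.1 rad) (value of joint each of knob_left, knob_right below 0.1 rad), for 0.2 s.
At the end, for the whole second after the job is handed in: The fly box's flap stands still, open beyond 1.3 rad (upright or further), and both knobs are back at rest within 0.1 rad (all of step 3 and value of joint flap above 1.3 rad and velocity of joint flap between -0.05 and 0.05 rad/s); the robot touches nothing.
It fails at once if the other bay's knob is turned by more than 0.3 rad ((y of flybox in the frame of dock above 0 m and value of joint knob_right above 0.3 rad) or (y of flybox in the frame of dock below 0 m and value of joint knob_left above 0.3 rad)).
It fails at once if the reel or another loose thing is pushed more than 30 mm away (distance of any of reel, forceps, magnifier, line_spool, floatant, mug, screwdriver from where it was at the start of the episode above 0.03 m).
It also fails if it takes over 58 s, if anything falls off the work surface, if the arm or the gripper's body presses on something with over 40 N, if the wrist force passes 120 N, or if a joint passes its speed limit or range.

## Working session

There is one attempt and no reset: what is moved stays moved. The work goes in short steps, each a Python script; the robot and the scene stay as the last script left them, time stands still between calls to the robot, and variables do not carry over. Pictures are saved under pics/ and viewed, at most 10 in all, crops included, and the job is handed in when it is done.

```bash
mkdir -p pics; cat > h.py <<'E'
import numpy as np, cv2, pickle
from rig import *
from scipy.spatial.transform import Rotation as Rot
def cam(name):
    s=state(); c=capture(name); f=240/np.tan(np.radians(c["vertical_fov"])/2)
    if "R" in c: R=np.array(c["R"]);t=np.array(c["t"])
    else:
        H=np.array(c["hand_eye"]); T=np.eye(4); T[:3,:3]=Rot.from_rotvec(s["ee_rot"]).as_matrix(); T[:3,3]=s["tcp_pos"]
        M=np.linalg.inv(T@H); R=M[:3,:3];t=M[:3,3]
    K=np.array([[f,0,c["cx"]],[0,f,c["cy"]],[0,0,1]])
    return c["pixels"],K,R,t
def ray(u,K,R,t):
    d=R.T@np.linalg.inv(K)@np.array([u[0],u[1],1.]); return -R.T@t,d/np.linalg.norm(d)
def onz(u,z,V):
    o,d=ray(u,*V); return o+d*(z-o[2])/d[2]
def tri(us,Vs):
    A=np.zeros((3,3));b=np.zeros(3)
    for u,V in zip(us,Vs):
        o,d=ray(u,*V);P=np.eye(3)-np.outer(d,d);A+=P;b+=P@o
    x=np.linalg.solve(A,b)
    return x,[float(np.linalg.norm(np.cross(x-ray(u,*V)[0],ray(u,*V)[1]))) for u,V in zip(us,Vs)]
def proj(X,V):
    K,R,t=V; p=K@(R@np.array(X)+t); return p[:2]/p[2]
def save(n,img): cv2.imwrite(f"pics/{n}.png",img[...,::-1])
E
python3 - <<'E'
from h import *
D={}
for n in("scene","top"):
    p,*V=cam(n); save(n,p); D[n]=V; print(n,V[0][0,0],(-V[1].T@V[2]).round(3))
pickle.dump(D,open("V.pkl","wb")); s=state(); print(s["time_s"],s["ee_rot"])
E
```

```text
scene 510.92057096818166 [1.32  0.368 1.291]
top 486.4908594175866 [ 0.257 -0.017  1.233]
0.1 [-5.77495329e-01 -3.08777368e+00  1.55645005e-03]
```

View pics/top.png

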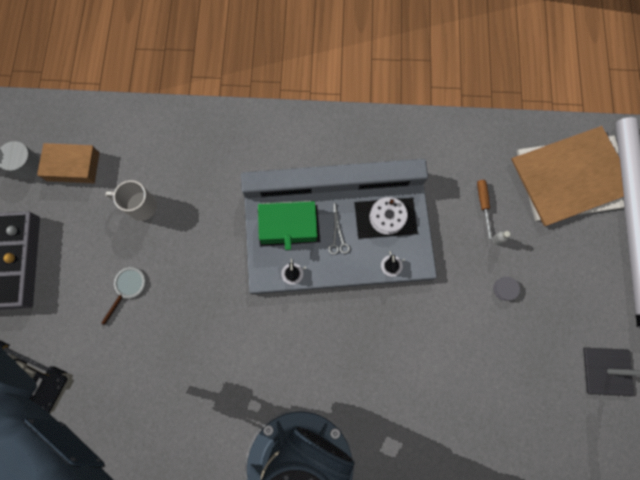

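View pics/scene.png

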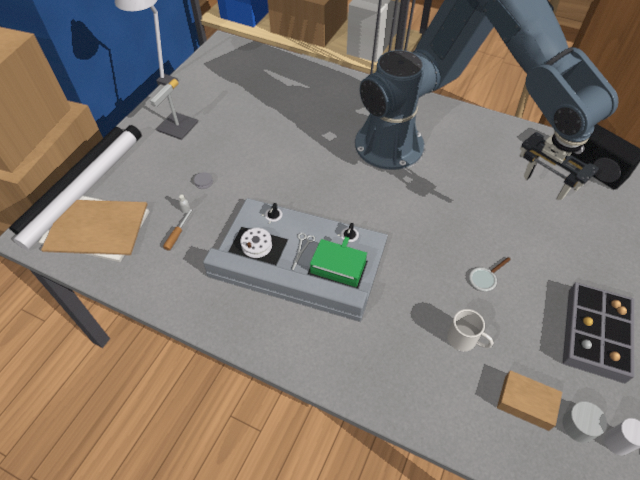

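The fly box is in the left bay: in the top view its tongue is near (288,243) and the left knob near (292,272). In the scene view the tongue is near (346,241) and the knob near (351,232). Next I'll make a coarse estimate and look from close by.

```bash
python3 - <<'E'
from h import *
D=pickle.load(open("V.pkl","rb")); T=D["top"];S=D["scene"]
a=onz((249,293),.03,T);b=onz((436,279),.03,T); d=(a-b); print(a,b,np.linalg.norm(d),"yaw",np.arctan2(-d[0],d[1]))
print("tongue",tri([(288,243),(346,241)],[T,S])); k=tri([(292,272),(351,232)],[T,S])[0]; print("knob",k)
dn=np.array([np.pi,0,0])
yaw=np.arctan2(-d[0],d[1])
def o(y): return (Rot.from_euler('z',y)*Rot.from_rotvec(dn)).as_rotvec()
best=None
for c in (0,np.pi/2,np.pi,-np.pi/2):
    q=ik([k[0]-.0,k[1],.30],o(yaw+c)); print(c,None if q is None else np.round(q,2))
p,*V=cam("wrist"); print("cam in world",(-V[1].T@V[2]).round(3),"fwd",V[1][2].round(2))
E
```

```text
[0.39755684 0.14597979 0.03      ] [ 0.45314446 -0.31719852  0.03      ] 0.46650200909448153 yaw 0.11944217674572909
tongue (array([0.51594013, 0.05498001, 0.08348928]), [0.0016059261437198248, 0.0016059261437198367])
knob [0.45190611 0.04397511 0.04294327]
0 [-0.01  0.11  1.8  -0.    1.23  1.45]
1.5707963267948966 [-0.01  0.11  1.8  -0.    1.23 -0.13]
3.141592653589793 [-0.01  0.11  1.8   0.    1.23 -1.7 ]
-1.5707963267948966 None
cam in world [0.137 0.536 0.384] fwd [ 0.23 -0.09 -0.97]
```

```bash
cat >> h.py <<'E'
def down(y,tilt=0):
    # tool z down, tool y along -dock y for y=yaw+pi; tilt>0 leans fingers forward (dock +x)
    return (Rot.from_euler('z',y)*Rot.from_euler('y',-tilt)*Rot.from_euler('z',np.pi)*Rot.from_rotvec([np.pi,0,0])).as_rotvec()
E
python3 - <<'E'
from h import *
print(Rot.from_rotvec(down(.119,.5)).as_matrix().round(2))
W={}
for n,p in(("a",[.45,.05,.26]),("b",[.42,.12,.28])):
    movep(p,down(.119)); sleep(.2); im,*V=cam("wrist"); W[n]=V; save("w"+n,im); print((-V[1].T@V[2]).round(3),V[1][2].round(2),proj([.516,.055,.083],V),proj([.452,.044,.06],V))
pickle.dump(W,open("W.pkl","wb")); print(state()["time_s"])
E
```

```text
[[-0.87 -0.12  0.48]
 [-0.1   0.99  0.06]
 [-0.48  0.   -0.88]]
[0.384 0.041 0.407] [ 0.24  0.03 -0.97] [319.70978019 300.64500099] [316.17070994 222.67896708]
[0.354 0.11  0.426] [ 0.24  0.03 -0.97] [243.08086203 314.04203516] [240.99210604 240.88102056]
2.9667
```

View pics/wa.png

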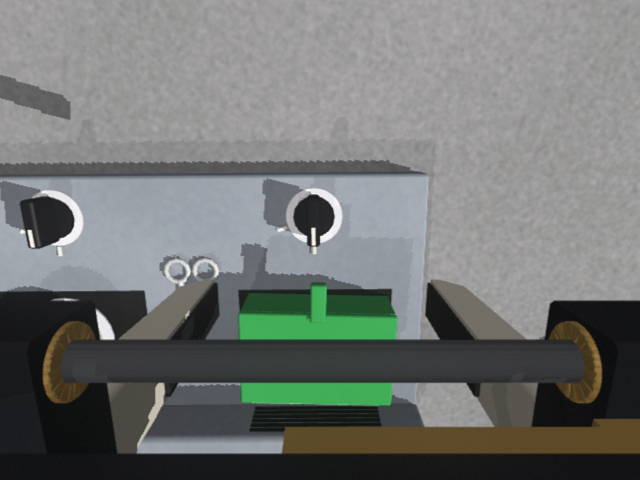

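View pics/wb.png

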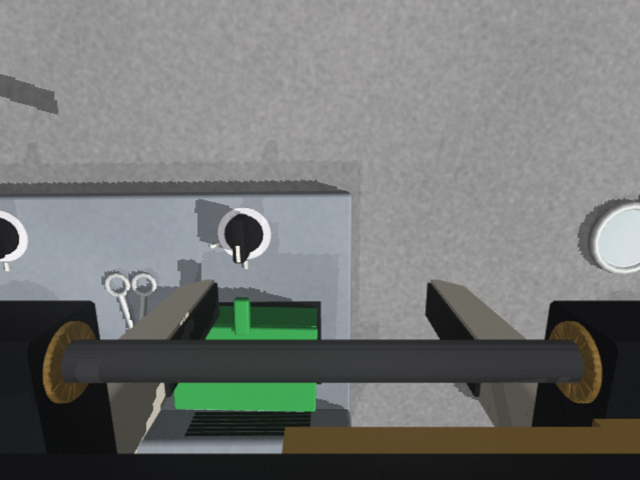

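Seen from the wrist (robot side up), the tongue end is at (319,285) in a and (242,299) in b, and the left knob's bar is centred near (314,215) and (242,238). I'll enlarge both.

```bash
python3 - <<'E'
import cv2,numpy as np
a=cv2.imread("pics/wa.png")[180:330,235:405];b=cv2.imread("pics/wb.png")[195:345,170:340]
f=lambda m:cv2.resize(m,None,fx=4,fy=4,interpolation=cv2.INTER_CUBIC)[:, :400*2]
a=f(a[:,30:130]);b=f(b[:,20:120])
cv2.imwrite("pics/crop.png",np.hstack([a,b]))
E
```

```text
(no output)
```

View pics/crop.png

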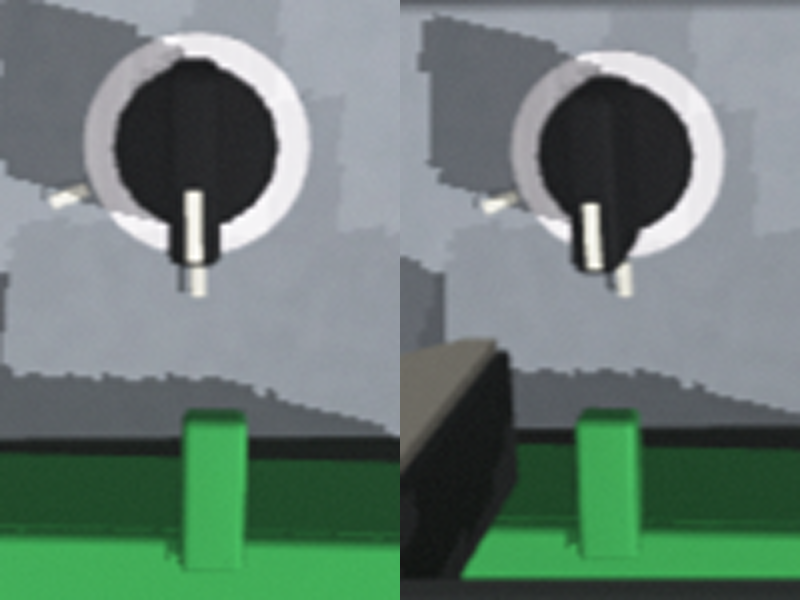

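```bash
python3 - <<'E'
from h import *
W=pickle.load(open("W.pkl","rb"));D=pickle.load(open("V.pkl","rb")); Vs=[W["a"],W["b"]]
P={}
for n,u in dict(tipend=[(319,285.25),(242.1,300.25)],tin=[(318.25,322.5),(242.25,334.25)],disc=[(314,215.5),(244.4,233.5)],mi=[(313.5,227.5),(238,246.25)],mo=[(313.5,245.5),(238.5,261.75)]).items():
    x,e=tri(u,Vs); P[n]=x; print(n,x.round(4),np.round(e,4))
# slab front-left corner and knob axes for the yaw
c=onz((428,174),.03,W["a"]); c2=onz((352,194),.03,W["b"]); print("corner",c,c2)
l=onz((0,178),.03,W["a"]); d=c-l; print("yaw",np.arctan2(-d[0],d[1]))
d=P["tin"]-P["tipend"]; print("len",np.linalg.norm(d),"yaw",np.arctan2(d[1],d[0]),"pitch",np.arcsin(-d[2]/np.linalg.norm(d)))
yaw=.12; R=Rot.from_euler('z',yaw).as_matrix()
for cc in(c,c2): print("dock origin from corner",cc-R@[-.15,.235,.03])
print("from disc",P["disc"]-R@[-.09,.125,.036])
E
```

```text
tipend [0.5027 0.0528 0.0815] [0.0002 0.0002]
tin [0.5356 0.0561 0.0853] [0.0001 0.0001]
disc [0.4514 0.0415 0.0304] [0.0003 0.0003]
mi [0.456  0.0422 0.0644] [0.0003 0.0003]
mo [0.4717 0.0439 0.0645] [0.0002 0.0002]
corner [0.3989971  0.14306354 0.03      ] [0.39855215 0.14550061 0.03      ]
yaw 0.13025501659309635
len 0.033257123261149046 yaw 0.09840895952583081 pitch -0.11346518581025512
dock origin from corner [ 5.76050765e-01 -7.22896576e-02  2.77555756e-17]
dock origin from corner [ 5.75605817e-01 -6.98525930e-02 -2.77555756e-17]
from disc [ 0.55569786 -0.07184941 -0.00560359]
```

Everything fits: dock origin ≈ (0.556, -0.071), yaw ≈ 0.12, flap shut (tongue top at 0.082). Now I'll grip the tongue from the front and swing it.

```bash
cat > flap.py <<'E'
from h import *
yaw=.115; ex=np.array([np.cos(yaw),np.sin(yaw),0]); ez=np.array([0,0,1.])
tip=np.array([.5025,.0528,.0775]); hinge=tip+.12*ex; r=.112
def pt(th): return hinge+r*(-np.cos(th)*ex+np.sin(th)*ez)
ths=np.linspace(0,1.52,9); tl=lambda th:.75-.6*th/1.52
E
python3 - <<'E'
from flap import *
ok=[ik(pt(t),down(yaw,tl(t))) is not None for t in ths]; print(ok)
g=pt(0); a=np.sin(.75)*ex-np.cos(.75)*ez
if all(ok):
    movep(g-.09*a,down(yaw,.75)); movel(g,speed=.08)
    s=state(); print(s["tcp_pos"],s["force"])
    gripper_close(); s=state(); print(s["gripper_width"]*93,s["grip_force"],s["force"],s["time_s"])
E
```

```text
[True, True, False, True, True, True, True, True, True]
```

```bash
python3 - <<'E'
from flap import *
for t in np.linspace(0,1.52,17):
    print(round(t,2),[None if (q:=ik(pt(t),down(yaw,k))) is None else np.round(q,2).tolist() for k in (tl(t),tl(t)-.05)])
E
```

```text
0.0 [[-0.04, 0.47, 2.32, 2.88, 0.41, 1.7], [-0.03, 0.46, 2.3, 2.83, 0.32, 1.75]]
0.1 [[-0.04, 0.43, 2.3, 2.82, 0.31, 1.77], [-0.03, 0.42, 2.27, 2.73, 0.23, 1.86]]
0.19 [[-0.03, 0.39, 2.27, 2.7, 0.22, 1.89], [-0.03, 0.38, 2.25, 2.49, 0.14, 2.1]]
0.29 [[-0.03, 0.36, 2.24, 2.43, 0.13, 2.17], [-0.02, 0.36, 2.22, 1.76, 0.08, 2.83]]
0.38 [None, [-0.02, 0.34, 2.18, 0.73, 0.1, -2.42]]
0.48 [[-0.02, 0.32, 2.17, 0.67, 0.11, -2.36], [-0.01, 0.32, 2.14, 0.36, 0.18, -2.04]]
0.57 [[-0.01, 0.31, 2.13, 0.35, 0.19, -2.03], [-0.01, 0.31, 2.1, 0.22, 0.26, -1.9]]
0.66 [[-0.01, 0.3, 2.09, 0.22, 0.27, -1.89], [-0.01, 0.31, 2.06, 0.15, 0.34, -1.83]]
0.76 [[-0.01, 0.3, 2.04, 0.15, 0.35, -1.82], [-0.0, 0.31, 2.01, 0.11, 0.42, -1.78]]
0.86 [[-0.0, 0.31, 2.0, 0.11, 0.43, -1.78], [0.0, 0.32, 1.96, 0.08, 0.5, -1.75]]
0.95 [[0.0, 0.32, 1.95, 0.08, 0.5, -1.75], [0.01, 0.33, 1.91, 0.06, 0.57, -1.73]]
1.04 [[0.01, 0.33, 1.9, 0.06, 0.58, -1.73], [0.01, 0.35, 1.86, 0.05, 0.65, -1.71]]
1.14 [[0.01, 0.35, 1.84, 0.05, 0.65, -1.71], [0.01, 0.37, 1.81, 0.04, 0.72, -1.7]]
1.24 [[0.02, 0.38, 1.79, 0.04, 0.72, -1.7], [0.02, 0.39, 1.75, 0.03, 0.78, -1.69]]
1.33 [[0.02, 0.4, 1.73, 0.03, 0.78, -1.69], [0.02, 0.42, 1.7, 0.02, 0.85, -1.68]]
1.42 [[0.02, 0.43, 1.68, 0.02, 0.85, -1.68], [0.02, 0.45, 1.64, 0.02, 0.91, -1.67]]
1.52 [[0.03, 0.46, 1.62, 0.02, 0.91, -1.67], [0.03, 0.48, 1.58, 0.01, 0.98, -1.66]]
```

Leaning that far passes a wrist singularity. A smaller lean (0.3 → 0) avoids it, and the tongue can pivot between the pads.

```bash
sed -i 's/^ths.*/ths=np.linspace(0,1.54,9); tl=lambda th:.3-.3*th\/1.54/' flap.py
python3 - <<'E'
from flap import *
Q=[ik(pt(t),down(yaw,tl(t))) for t in ths]; print([None if q is None else np.round(q[3:],2).tolist() for q in Q])
g=pt(0); k=tl(0); a=np.sin(k)*ex-np.cos(k)*ez
if all(q is not None and q[5]<0 for q in Q):
    movep(g-.09*a,down(yaw,k)); movel(g,speed=.08)
    s=state(); print(s["tcp_pos"],s["force"])
    gripper_close(); s=state(); print(s["gripper_width"]*93,s["grip_force"],s["force"],s["time_s"])
E
```

```text
[[0.1, 0.34, -1.78], [0.07, 0.45, -1.74], [0.05, 0.56, -1.72], [0.03, 0.66, -1.7], [0.02, 0.77, -1.69], [0.01, 0.86, -1.68], [0.01, 0.95, -1.67], [0.0, 1.03, -1.66], [0.0, 1.11, -1.65]]
[0.51060359 0.05371001 0.07790729] [0.87069171 0.67093476 0.28165903]
13.499062384063846 29.997069239616394 [ 0.69243935  5.25718048 -0.34158822] 6.1083
```

The pads have closed on 13.5 mm (the tongue is 14 mm), so it is gripped with a low side force. Swinging it up.

```bash
python3 - <<'E'
from flap import *
for t in ths[1:]:
    movel(pt(t),down(yaw,tl(t)),speed=.06); s=state()
    print(round(t,2),np.round(s["force"],1),round(s["gripper_width"]*93,1),np.round(s["tcp_pos"]-pt(t),4))
    if np.linalg.norm(s["force"])>60: break
else:
    sleep(.3); ungrasp(); sleep(.2); print(np.round(state()["force"],1))
    movel(pt(ths[-1])+[0,0,.07],speed=.1); movep([.45,.045,.30],down(.12)); sleep(.2)
    im,*V=cam("wrist"); save("w2",im); im,*V=cam("scene"); save("s2",cv2.resize(im[170:330,200:400],None,fx=4,fy=3.75)); print(state()["time_s"])
E
```

```text
0.19 [ 4.4  6.  -0.7] 13.5 [0.0006 0.0003 0.0004]
0.38 [ 4.8  5.1 -4. ] 13.8 [0.0009 0.0002 0.0004]
0.58 [ 4.7  2.5 -5.3] 13.8 [0.0008 0.0001 0.0002]
0.77 [ 5.5  1.2 -6.9] 13.8 [ 0.0003 -0.0002 -0.0003]
0.96 [ 5.6 -3.6 -9.4] 13.8 [-0.0003 -0.0004 -0.0007]
1.16 [ 3.2 -6.1 -7.6] 14.2 [-0.0005 -0.0007 -0.0008]
1.35 [ 1.1 -7.3 -7.6] 13.3 [-0.0009 -0.0011 -0.001 ]
1.54 [-0.5 -8.7 -6.2] 13.5 [-0.001  -0.0014 -0.0011]
[ 0.3  0.8 -0.9]
13.8667
```

View pics/s2.png

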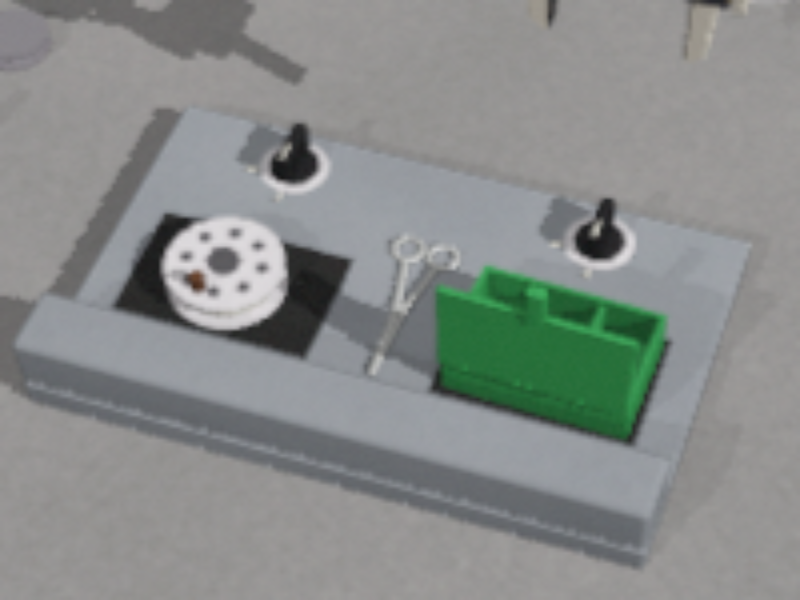

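The scene view shows the flap upright, everything else in place and both knobs at rest. Now the left knob.

```bash
python3 - <<'E'
from h import *
k=np.array([.4515,.042,.059]); y=.115
movep(k+[0,0,.07],down(y)); movel(k,speed=.08); print(np.round(state()["force"],1))
gripper_close(); s=state(); print(s["gripper_width"]*93,np.round(s["force"],1),np.round(s["ft_torque"],2))
q=np.array(s["joints"])
for a in (.3,.6,.9,1.1,1.2,1.25):
    p=q.copy(); p[5]+=a; move_joints(p); s=state(); print(a,np.round(s["joints"][5]-q[5],3),np.round(s["force"],1),np.round(s["ft_torque"],2),round(s["gripper_width"]*93,1),s["tcp_pos"].round(4) if hasattr(s["tcp_pos"],'round') else s["tcp_pos"])
sleep(.3); im,*V=cam("scene"); save("s3",cv2.resize(im[170:330,200:400],None,fx=4,fy=3.75)); im,*V=cam("top"); save("t3",cv2.resize(im[220:300,240:340],None,fx=6,fy=6)); print(state()["time_s"])
E
```

```text
[0.7 0.1 0.1]
12.006189856104259 [-0.7  6.3 -0.3] [ 1.07 -0.01  0.04]
0.3 0.296 [-0.3 -2.6  0.1] [-0.34  0.02  0.03] 11.2 [0.4514 0.0424 0.059 ]
0.6 0.594 [-0.4 -5.2  2. ] [-0.99  0.21  0.08] 12.0 [0.4514 0.0423 0.059 ]
0.9 0.895 [-1.6 -6.6  1.6] [-1.3   0.29  0.1 ] 11.8 [0.4513 0.0421 0.059 ]
1.1 1.095 [-1.8 -7.7  2.6] [-1.44  0.4   0.08] 11.5 [0.4512 0.0421 0.059 ]
1.2 1.195 [-1.5 -8.1  2.5] [-1.54  0.44  0.12] 12.0 [0.4511 0.0421 0.059 ]
1.25 1.244 [-2.5 -7.8  2.8] [-1.37  0.45  0.55] 12.1 [0.4511 0.0421 0.059 ]
19.2167
```

View pics/s3.png

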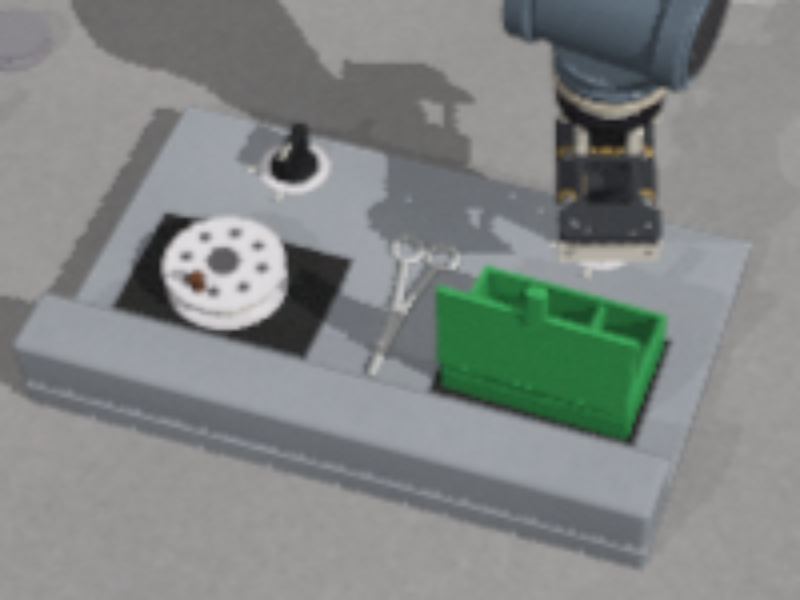

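Between 1.20 and 1.25 the moment jumped from 0.12 to 0.55 N m, so the knob is at its stop. Letting go, backing off and checking.

```bash
python3 - <<'E'
from h import *
ungrasp(); sleep(.5); s=state(); p=np.array(s["tcp_pos"]); movel(p+[0,0,.09],speed=.1)
movep([.35,.042,.30],down(.115)); sleep(.5)
im,*V=cam("scene"); save("s4",cv2.resize(im[170:330,200:400],None,fx=4,fy=3.75)); s=state(); print(np.round(s["force"],1),s["time_s"])
E
```

```text
[1.  0.2 0.2] 23.8
```

View pics/s4.png

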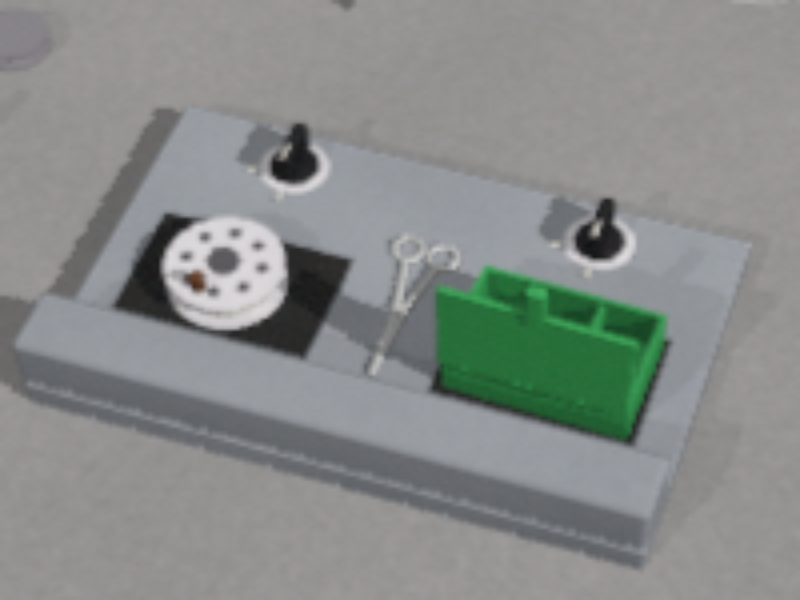

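The knob at (603,230) looks just as it did before the twist, the flap is still upright, and nothing has moved. Handing in.

```bash
python3 -c "
from rig import close_job
print(close_job())"
```

```text
the job is handed in; nothing more can be done
None
```

I swung the left-bay fly box's flap upright and twisted its knob to the stop; the last picture shows it sprung back and nothing else moved, and I handed the job in at about 24 s (no verdict was returned).

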